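Draw the combustion boat out of the tube furnace with the boat hook

ROBOT

A 6-joint arm with a two-finger parallel gripper is mounted at the origin on a cart in front of the work surface, level with it; the furniture and walls round the work are solid. World frame = base frame: x ahead of the robot, y to its left, z up, the work surface at z = 0. Lengths are in m, angles in rad, forces in N, time in s.
With the tool pointing down it reaches from about 0.375 to 0.9 m from the base axis. Payload 3.1 kg.
Tool frame: the origin (TCP) lies at the very end of the fingers, on their centre line; the grasp point (between the pads) lies 19 mm behind it (grip_depth is the distance from the TCP to the grasp point, in m); z points along the fingers, y is the line along which they close (so a half turn about z gives the same grasp; the last joint's range is limited). The gripper opens to 85 mm and grips with 20 to 120 N. Pads are 22 mm wide; open, the fingers measure 114 mm over their backs; the gripper's body (76 mm by 85 mm) begins 54 mm behind the grasp point. The pads swing forward as they close: fully open they stand 13 mm farther back than shut.
Start: joints at [0.963, 0.527, 1.433, -0, 1.181, -0.178], TCP at [0.26, 0.568, 0.231] pointing down, gripper open.
Joint ranges: [-3.08, 3.08], [-0.75, 2.2], [0.22, 2.44], [-1.43, 4.57], [0, 2.65], [-2.85, 2.85]. Speed limits (rad/s): [2.79, 2.79, 3.14, 3.14, 3.14, 3.14].

INTERFACE

Orientations are given as a unit quaternion [x, y, z, w].
In Python, from station import * gives the robot as it stands.
- The arm moves only by the tool apply_moves, never from a script. Its argument "plan" is a list of rows, each a list of 7 numbers: the shift along the tool's x, y, z in m, then the turn, a rotation vector about the tool's x, y, z in rad, then the gripper command: -1 is fully open, 1 is shut, values between are in proportion. In form: [[dx, dy, dz, wx, wy, wz, jaw], ...]. A call has 1 to 8 rows; each row shifts and turns the commanded pose from where the row before left it, along the tool's axes as they then stand; what a row does not reach is not made up. A row lasts 1/8 s, in which the tool goes at most 62.5 mm and 10.7 degrees, less where a joint would pass 70% of its speed; a pose out of reach is approached as far as the arm can. A call is refused whole if a number of a shift passes 0.0625 or a number of a turn 0.188, either way. A call with a gripper value outside its range is refused whole. The fingers move at their own pace and stop on an object; "force" is the grip in N (left out, the last holds). Time passes only in rows, so rows that do not move let the fingers close. It gives the time, the measured TCP pose, the force, the opening and the grip force at its end, in the units of the state.
- sense(): the state, without advancing time (a new reading comes with each control period).
- snapshot(name): name is "side" or "top" or "wrist"; returns the picture (384x512x3 uint8, red, green, blue); there is no depth.
- calibration(name): a dict with "camera_matrix" (3x3 intrinsics, pixels), "R" (3x3) and "t" (3): a world point X has camera coordinates R X + t; the wrist camera has in their place "mount" (4x4, takes a point from camera to tool coordinates, whose origin is the TCP and whose axes are the flange's). Camera axes: x right, y down, z forward; pixel columns grow to the right and rows downward; lengths in m; the calibration is good to about 2 mm. A picture is of the moment at which its call begins: read the wrist's pose just before it. calibration takes no time and is no camera call.
- sign_off(): hands the job in; it is judged then, once.
The state is a dict: "t": time; "q": joint angles; "qd": joint speeds; "tau": joint torques, N m; "tcp_pos": TCP position; "tool_rot": TCP orientation; "force": force on the tool from outside, world axes, zero at the start; "ft_torque": the same for the moment, N m; "finger_gap": opening from 0.0 (shut) to 1.0 (fully open); "gripper_force": force on a finger pad.
Only numpy, scipy, OpenCV 4.12 (cv2) and the standard library are available. Lean on these libraries where they do the work, as an engineer would, in place of code of your own. Each camera call takes 0.05 s, during which the arm holds its last target. There are 200 camera calls.

TASK

Take the boat hook off its stand, reach into the open tube of the small furnace, drop the hook's point into the wire loop of the ceramic boat in there and gently draw the boat out onto the landing cradle until it drops level into the recess against the cradle's two stop lugs, wherever the cradle is clamped. Use only the hook on the boat, pull and press only lightly because ceramic and quartz chip, then lay the hook back in the two slots of its stand the way it lay, and leave everything else where it is.

Things in the scene. Friction and masses are not known exactly. Their poses are not given: they have to be found in the camera images.
- furnace: Fixed bench tube furnace: white case 168 mm high, clear tube, steel landing in front. Origin on the bench under the tube's open mouth; x runs level along the tube into the furnace, z up; the mouth faces -x, to the robot. The case begins at x = 37 mm and spans y from -117 to +61 mm; a foot rail 8 mm high, 62 mm wide reaches x = -130 mm.
- tube_mouth (a point): Middle of the tube's floor at the open mouth (furnace x = 0, z = 70 mm); axes as the furnace's. The tube runs from here 142 mm along +x; its bore is eight-sided, 60 mm across the flats (floor z = 70, ceiling z = 130 mm), the floor flat 25 mm wide; outside it reaches z = 135 mm. It is quartz: press on it with well under 9 N.
- seat (a point): Where the boat's underside centre comes to rest if the landing cradle is clamped fully in (furnace x = -43, z = 66 mm); axes as the furnace's. The cradle may be clamped up to 24 mm farther out (-x): how far is not measured, so feel for the stop. Cradle, open above: sill 6 mm long, 1 mm below the tube floor; then a recess 4 mm below the tube floor, just 1.6 mm longer than the boat; then two lugs.
- lugs_in (a point): Middle of the stop lugs' faces at the recess floor if the cradle is clamped fully in (furnace x = -79.6, z = 66 mm); like the seat they may stand up to 24 mm farther out. Two lugs, 6 mm thick, tops at z = 76 mm, block the boat rigidly; a 12 mm slot between them lets the hook's point through. Only right up at the lugs does the boat's tail drop off the sill. Curbs 26 mm apart, tops z = 75 mm.
- boat: White ceramic boat, loose in the tube, 0.08 to 0.15 kg: trough 72 mm long (x from -36 to +36 mm), 21 mm wide below, 30 mm on top, 18 mm high, a level steel wire loop at its -x end, towards the mouth. Origin at the centre of its underside, x along it, z up. Force on it must stay well under 9 N. The identical spare boat on the bench is not meant.
- boat_loop (a point): Centre of the loop's opening, 43 mm from the boat's origin along -x, 14 mm above the boat's underside. Opening 14 mm along x, 14 mm along y; wire 4 mm thick (12 to 16 mm above the underside); middle of the front bar 52 mm from the boat's origin. The boat starts with this point 22 to 52 mm inside the mouth.
- hook: Boat hook, loose, 0.12 kg: black handle 90 x 15 x 18 mm (length, width, height), and a 5 mm steel rod that leaves its +x end on the middle line and at x = 120 mm turns straight down (-z). Origin at the handle's centre: grip there across the 15 mm width (63 mm of handle are free between the stand's uprights); x towards the bend, z up.
- hook_tip (a point): Lowest point of the hook's down-turned end: 120 mm along +x from the hook's origin and 26.5 mm below it.
- stand: Fixed aluminium stand, 104 x 64 mm; origin at the centre of its underside, x along the hook lying in it. Uprights at x = -34 and +34 mm, 4 mm thick, 46 mm wide, with 19 mm wide slots with flared mouths; slot bottoms z = 50 mm, flare tops about z = 68 mm. At home the hook lies in both slots, origin 59 mm above the stand's, point down, rod to +x.
- spare_boat: Bystander: spare ceramic boat, 72 x 30 x 18 mm plus loop, on the bench right of the furnace; origin at its underside centre. Leave it alone.
- timer: Bystander: white countdown timer 62 x 62 x 18 mm near the front edge; origin at its underside centre. Leave it alone.
- log_book: Bystander: blue pocket log book 106 x 76 x 10 mm near the front edge; origin at its underside centre. Leave it alone.
- beaker_50: Bystander: empty 50 ml plastic beaker, 44 mm wide, 56 mm high, on the right; origin at its underside centre. Leave it alone.
- standard_1: Bystander: small white bottle, 47 mm wide, 92 mm high, on the right; origin at its underside centre. Leave it alone.
- standard_2: Bystander: another small white bottle, 47 mm wide, 92 mm high, on the right; origin at its underside centre. Leave it alone.
- reagent_a: Bystander: small amber bottle, 47 mm wide, 97 mm high, on the right; origin at its underside centre. Leave it alone.

How it is judged:
By the outcome, as a careful person would: the job done as asked, in the order asked, and still so for the second after the job is handed in, with the robot touching nothing.
It also fails if it takes over 64 s, if anything falls off the work surface, if the arm or the gripper's body presses on something with over 40 N, if the wrist force passes 120 N, or if a joint passes its speed limit or range.

## Working session

There is one attempt and no reset: what is moved stays moved. The work goes in short steps, Python scripts to look and compute and a tool call to move; the robot and the scene stay as the last step left them, time stands still between calls to the robot, and variables do not carry over. Pictures are saved under pics/ and viewed, at most 10 in all, crops included, and the job is handed in when it is done.

Besides the shell and the picture viewer there is one more tool, called after "Call:" in YAML: its name, and indented under it one key for each argument. apply_moves: Moves the arm, as the interface text tells. Its arguments: {"type":"object","properties":{"plan":{"type":"array"},"force":{"type":"number"}},"required":["plan"]}

```bash
mkdir -p pics; ls
python3 - <<'E'
from station import *
import cv2,numpy as np
for n in("side","top"):
    cv2.imwrite(f"pics/{n}0.png",snapshot(n)[...,::-1])
    c=calibration(n);print(n,np.round(c["camera_matrix"],1).tolist(),np.round(c["R"],3).tolist(),np.round(c["t"],3).tolist())
print(calibration("wrist"));s=sense();print(s)
E
```

```text
pics
side [[384.2, 0.0, 248.9], [0.0, 384.2, 194.7], [0.0, 0.0, 1.0]] [[0.989, -0.145, -0.002], [-0.062, -0.41, -0.91], [0.131, 0.901, -0.414]] [-0.562, 0.114, 0.911]
top [[389.8, 0.0, 255.6], [0.0, 389.8, 190.7], [0.0, 0.0, 1.0]] [[-0.027, -1.0, 0.012], [-0.999, 0.026, -0.032], [0.031, -0.013, -0.999]] [0.003, 0.562, 1.02]
{'camera_matrix': array([[278.12530048,   0.        , 257.01921271],
       [  0.        , 278.12530048, 188.86369695],
       [  0.        ,   0.        ,   1.        ]]), 'mount': array([[ 2.72106977e-04, -9.50447191e-01, -3.10885934e-01,
         8.04722689e-02],
       [ 9.99999880e-01,  3.85520562e-04, -3.03358822e-04,
        -1.06979179e-04],
       [ 4.08179460e-04, -3.10885814e-01,  9.50447181e-01,
        -1.41327873e-01],
       [ 0.00000000e+00,  0.00000000e+00,  0.00000000e+00,
         1.00000000e+00]])}
{'t': 0.1, 'q': array([ 9.62473176e-01,  5.28396535e-01,  1.43373583e+00, -2.62363764e-05,
        1.18137175e+00, -1.78519337e-01]), 'qd': array([-0.0003494 , -0.00056585, -0.00345651, -0.00074973, -0.00055647,
        0.00087394]), 'tau': array([ 1.25333436e-04, -4.43303704e+01, -1.78585964e+01, -2.05570227e-04,
        3.84210551e-03,  1.71776031e-05]), 'tcp_pos': array([0.26006602, 0.56764537, 0.23042931]), 'tool_rot': array([ 2.13246618e-01,  9.76997936e-01, -8.87365675e-04, -3.55175207e-04]), 'force': array([ 0.16540003, -0.60021398,  0.30681445]), 'ft_torque': array([-0.01871503,  0.05814272,  0.04909657]), 'gripper_force': 0.0, 'finger_gap': 1.0052854210901694}
```

View pics/side0.png

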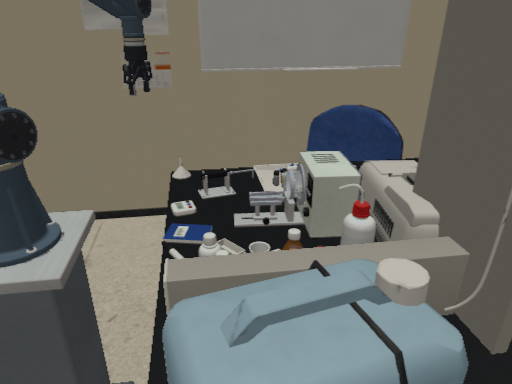

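View pics/top0.png

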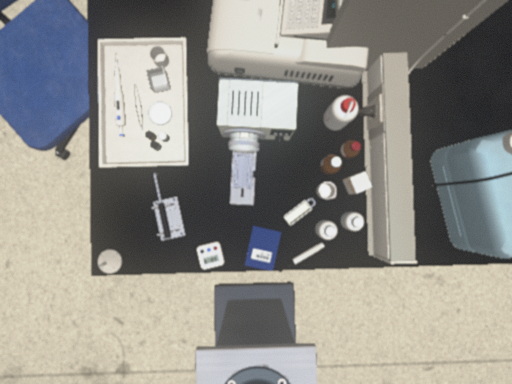

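The side view shows the stand at about (215,187) and the furnace landing at (270,215). The top view shows the stand at (168,215) with the rod end at (155,177), and the furnace landing at (243,180) with the tube mouth at about (243,150). Next I zoom in and cast rays.

```bash
cat > h.py <<'E'
from station import *
import cv2,numpy as np
from scipy.spatial.transform import Rotation as Rn
def cam(n,s=None):
    c=calibration(n);K=c["camera_matrix"]
    if n=="wrist":
        s=s or sense();T=np.eye(4);T[:3,:3]=Rn.from_quat(s["tool_rot"]).as_matrix();T[:3,3]=s["tcp_pos"]
        M=T@c["mount"];return K,M[:3,:3].T,-M[:3,:3].T@M[:3,3]
    return K,c["R"],c["t"]
def ray(C,uv,z):
    K,R,t=C;d=R.T@np.linalg.inv(K)@[uv[0],uv[1],1];o=-R.T@t
    return o+d*(z-o[2])/d[2]
def proj(C,X):
    K,R,t=C;p=K@(R@np.asarray(X)+t);return p[:2]/p[2]
E
python3 - <<'E'
from h import *
C=cam("top")
for uv,z in [((155,177),.055),((159,205),.068),((172,236),.068),((168,217),.0),((153,203),.0),((178,198),0),((186,235),0),((161,241),0),((244,204),.07),((243,150),.135),((232,180),.07),((256,180),.07),((219,82),.168),((298,84),.168),((219,135),.168),((295,139),.168)]:
    print(uv,z,np.round(ray(C,uv,z),3))
im=cv2.imread("pics/top0.png")
a=cv2.resize(im[165:250,140:225],(400,400),interpolation=cv2.INTER_CUBIC)
b=cv2.resize(im[125:210,205:290],(400,400),interpolation=cv2.INTER_CUBIC)
cv2.imwrite("pics/crop0.png",np.hstack([a,b]))
E
```

```text
(155, 177) 0.055 [0.602 0.24  0.055]
(159, 205) 0.068 [0.531 0.228 0.068]
(172, 236) 0.068 [0.454 0.198 0.068]
(168, 217) 0.0 [0.499 0.221 0.   ]
(153, 203) 0.0 [0.537 0.26  0.   ]
(178, 198) 0 [0.549 0.194 0.   ]
(186, 235) 0 [0.45  0.175 0.   ]
(161, 241) 0 [0.436 0.241 0.   ]
(244, 204) 0.07 [0.528 0.018 0.07 ]
(243, 150) 0.135 [0.654 0.016 0.135]
(232, 180) 0.07 [0.588 0.046 0.07 ]
(256, 180) 0.07 [ 0.587 -0.013  0.07 ]
(219, 82) 0.168 [0.804 0.065 0.168]
(298, 84) 0.168 [ 0.795 -0.112  0.168]
(219, 135) 0.168 [0.684 0.068 0.168]
(295, 139) 0.168 [ 0.671 -0.102  0.168]
```

View pics/crop0.png

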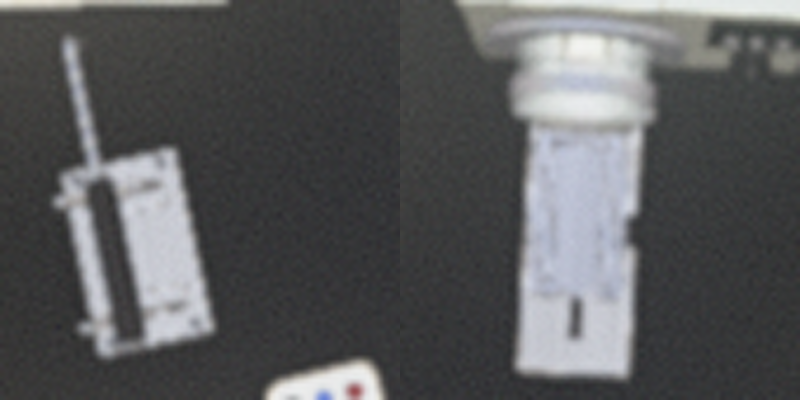

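The crop shows the handle running from crop (103,180) to (130,340), the rod end at (70,40), and the cradle at right ending at about crop y=298. Next I work out a pose above the hook.

```bash
cat >> h.py <<'E'
def tool(s=None):
    s=s or sense();R=Rn.from_quat(s["tool_rot"]).as_matrix()
    return s["tcp_pos"],np.arctan2(R[1,0],R[0,0]),R
def plan(p,yaw):
    p0,y0,R=tool();dy=(yaw-y0+np.pi)%(2*np.pi)-np.pi
    R1=Rn.from_euler('z',dy).as_matrix()@R
    print("turn wz",round(-dy,4),"then shift",np.round(R1.T@(np.array(p)-p0),4),"| shift now-frame",np.round(R.T@(np.array(p)-p0),4),"tilt",np.round(R[:2,2],4))
E
python3 - <<'E'
from h import *
C=cam("top");f=lambda a,b,z,ox=140,oy=165:ray(C,(ox+a*85/400,oy+b*85/400),z)
a=f(103,180,.068);b=f(130,340,.068);t=f(70,40,.0615);print(a,b,t)
d=a-b;yaw=np.arctan2(d[1],d[0]);d2=t-b;print(np.degrees(yaw),np.degrees(np.arctan2(d2[1],d2[0])))
c=(a+b)/2;print(c)
plan([c[0],c[1],.20],np.arctan2(d2[1],d2[0])+np.pi)
print("lugs?",f(175,298,.076,205,125),f(175,375,.008,205,125), f(122,375,.008,205,125),f(230,375,.008,205,125))
E
```

```text
[0.53542849 0.22128634 0.068     ] [0.45109337 0.20874976 0.068     ] [0.61024223 0.23882173 0.0615    ]
8.455209371926541 10.700167830588905
[0.49326093 0.21501805 0.068     ]
turn wz -0.6165 then shift [-0.1637 -0.3897  0.0311] | shift now-frame [-0.3589 -0.2233  0.0307] tilt [-0.0011 -0.0016]
lugs? [0.56690966 0.02137544 0.076     ] [0.52636384 0.02390297 0.008     ] [0.52715529 0.0535728  0.008     ] [ 0.52554193 -0.00690889  0.008     ]
```

Call:
apply_moves:
  plan:
    - [0,0,0,0,0,-0.1541,-1]
    - [0,0,0,0,0,-0.1541,-1]
    - [0,0,0,0,0,-0.1541,-1]
    - [0,0,0,0,0,-0.1541,-1]

```text
t: 0.6
tcp_pos: [0.2602, 0.5678, 0.2307]
tool_rot: [-0.096, 0.995, -0.0, -0.0]
force: [-0.4, -0.4, 0.8]
finger_gap: 1.0
gripper_force: 0.0
```

Call:
apply_moves:
  plan:
    - [-0.0205,-0.0487,0.0039,0,0,0,-1]
    - [-0.0205,-0.0487,0.0039,0,0,0,-1]
    - [-0.0205,-0.0487,0.0039,0,0,0,-1]
    - [-0.0205,-0.0487,0.0039,0,0,0,-1]
    - [-0.0205,-0.0487,0.0039,0,0,0,-1]
    - [-0.0205,-0.0487,0.0039,0,0,0,-1]
    - [-0.0205,-0.0487,0.0039,0,0,0,-1]
    - [-0.0205,-0.0487,0.0039,0,0,0,-1]

```text
t: 1.6
tcp_pos: [0.4944, 0.2142, 0.1997]
tool_rot: [-0.093, 0.996, 0.0, -0.0]
force: [0.5, -0.6, -0.3]
finger_gap: 0.995
gripper_force: 0.0
```

Call:
apply_moves:
  plan:
    - [0,0,0,0,0,0,-0.6]
    - [0,0,0,0,0,0,-0.6]

```text
t: 1.85
tcp_pos: [0.4932, 0.2157, 0.1997]
tool_rot: [-0.093, 0.996, 0.0, -0.001]
force: [0.5, -0.1, 0.1]
finger_gap: 0.799
gripper_force: 0.0
```

Run:
```python
from h import *
s=sense();print(s["tcp_pos"],s["q"],s["finger_gap"],s["force"])
im=snapshot("wrist");cv2.imwrite("pics/w1.png",im[...,::-1]);np.save("w1.npy",{k:s[k] for k in("tcp_pos","tool_rot")},allow_pickle=True)
C=cam("wrist",s);print(proj(C,[.493,.215,.068]),proj(C,[.61,.239,.06]))
```

```text
[0.4932214  0.21568476 0.19971704] [ 2.04306961e-01  4.53649178e-01  1.68296113e+00  5.18230175e-04
  1.00650590e+00 -1.55248711e+00] 0.7990495871642569 [ 0.51676667 -0.08527796  0.08572944]
[256.11214237 180.52513836] [257.8857132  275.58014365]
```

View pics/w1.png

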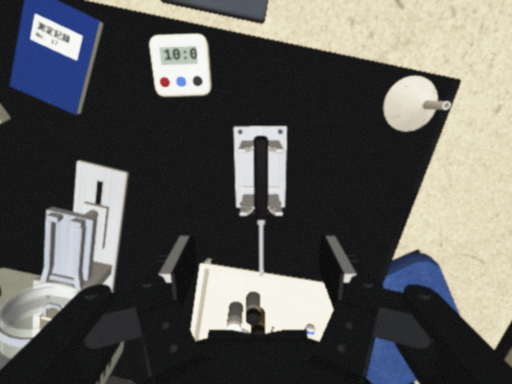

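The wrist view shows the handle at column ≈261, rows ≈136–220, and the rod end at (262,275). The cradle is lower left at (70,245), with the tube mouth below it. Next I measure the handle's axis.

Run:
```python
from h import *
im=cv2.imread("pics/w1.png");s=np.load("w1.npy",allow_pickle=True).item();C=cam("wrist",s)
g=cv2.cvtColor(im,cv2.COLOR_BGR2GRAY)
P=[]
for r in range(150,202,3):
    x=np.where(g[r,240:284]<60)[0]+240
    # run around 261
    a=b=261
    while g[r,a-1]<80:a-=1
    while g[r,b+1]<80:b+=1
    P.append(((a+b)/2,r,b-a+1))
P=np.array(P);print(P[::4].tolist())
P=P[P[:,2]<19]
ro=[]
for r in range(226,270,4):
    w=np.clip(g[r,252:270].astype(float)-60,0,None);ro.append((252+(w*np.arange(18)).sum()/w.sum(),r))
print(np.round(ro,1).tolist())
W=[ray(C,p[:2],.068) for p in P]
W2=[ray(C,p,.0615) for p in ro]
from numpy.polynomial import polynomial as Q
A=np.array(W);B=np.array(W2);print(A[0],A[-1],B[0],B[-1])
col=g[:,261];print("col",[(r,int(col[r])) for r in list(range(124,142))+list(range(212,228))+list(range(266,282))])
al=np.vstack([A,B]);c=np.polyfit(al[:,0],al[:,1],1);print("yaw",np.degrees(np.arctan(c[0])),np.polyval(c,.493))
print(ray(C,(261,136),.068),ray(C,(261,220),.068),ray(C,(262,275),.06))
```

```text
[[260.5, 150.0, 14.0], [260.0, 162.0, 13.0], [260.5, 174.0, 12.0], [261.0, 186.0, 13.0], [260.5, 198.0, 14.0]]
[[260.7, 226.0], [260.7, 230.0], [260.7, 234.0], [260.7, 238.0], [260.7, 242.0], [260.7, 246.0], [260.7, 250.0], [260.7, 254.0], [260.8, 258.0], [260.8, 262.0], [260.8, 266.0]]
[0.46133214 0.21348404 0.068     ] [0.51410449 0.22362566 0.068     ] [0.54538287 0.22992047 0.0615    ] [0.59553755 0.23966873 0.0615    ]
col [(124, 27), (125, 88), (126, 180), (127, 221), (128, 230), (129, 230), (130, 229), (131, 231), (132, 230), (133, 230), (134, 218), (135, 163), (136, 75), (137, 29), (138, 19), (139, 30), (140, 32), (141, 32), (212, 28), (213, 30), (214, 26), (215, 26), (216, 25), (217, 29), (218, 35), (219, 90), (220, 162), (221, 199), (222, 206), (223, 208), (224, 205), (225, 202), (226, 202), (227, 206), (266, 203), (267, 206), (268, 205), (269, 207), (270, 208), (271, 212), (272, 209), (273, 206), (274, 203), (275, 211), (276, 233), (277, 242), (278, 246), (279, 246), (280, 246), (281, 246)]
yaw 11.168550274827806 0.21950817467233863
[0.44779195 0.21137715 0.068     ] [0.53533447 0.22825123 0.068     ] [0.60831132 0.24362965 0.06      ]
```

Run:
```python
from h import *
plan([.492,.2193,.040],np.radians(191.17))
```

```text
turn wz -0.0079 then shift [1.000e-04 3.100e-03 1.599e-01] | shift now-frame [1.000e-04 3.100e-03 1.599e-01] tilt [-0.0013  0.0001]
```

Call:
apply_moves:
  plan:
    - [0.0001,0.0031,0.03,0,0,-0.0079,-0.6]
    - [0,0,0.04,0,0,0,-0.6]
    - [0,0,0.04,0,0,0,-0.6]
    - [0,0,0.03,0,0,0,-0.6]
    - [0,0,0.02,0,0,0,-0.6]
    - [0,0,0,0,0,0,-0.6]

```text
t: 2.65
tcp_pos: [0.4911, 0.2199, 0.0389]
tool_rot: [-0.098, 0.995, -0.0, -0.002]
force: [-0.2, -0.1, 1.1]
finger_gap: 0.799
gripper_force: 0.0
```

Call:
apply_moves:
  plan:
    - [0,0,0,0,0,0,1]
    - [0,0,0,0,0,0,1]
    - [0,0,0,0,0,0,1]
    - [0,0,0,0,0,0,1]
    - [0,0,0,0,0,0,1]
    - [0,0,0,0,0,0,1]
  force: 50

```text
t: 3.4
tcp_pos: [0.4937, 0.219, 0.0411]
tool_rot: [-0.097, 0.995, 0.0, 0.001]
force: [-0.9, -0.9, 6.4]
finger_gap: 0.167
gripper_force: 49.3
```

Run:
```python
from h import *
s=sense();print(s["tcp_pos"],np.degrees(tool(s)[1]),tool(s)[2][:2,2],s["force"],s["ft_torque"])
```

```text
[0.49369603 0.21897189 0.04114175] -168.85512380820367 [0.00162073 0.00052681] [-0.94145077 -0.88831013  6.41678394] [0.11782135 0.13994731 0.05933897]
```

Call:
apply_moves:
  plan:
    - [0,0,-0.005,0,0,0,1]
    - [0,0,-0.01,0,0,0,1]
    - [0,0,-0.02,0,0,0,1]
    - [0,0,-0.03,0,0,0,1]
    - [0,0,-0.03,0,0,0,1]
    - [0,0,-0.03,0,0,0,1]
    - [0,0,-0.02,0,0,0,1]
    - [0,0,0,0,0,0,1]

```text
t: 4.4
tcp_pos: [0.4941, 0.2189, 0.1869]
tool_rot: [-0.097, 0.995, 0.0, 0.002]
force: [-0.4, 0.0, -1.4]
finger_gap: 0.166
gripper_force: 48.7
```

Run:
```python
from h import *
s=sense();print(s["tcp_pos"],np.degrees(tool(s)[1]),tool(s)[2][:2,2],s["force"],s["ft_torque"],s["finger_gap"])
plan([.44,.03,.22],np.radians(179.5))
```

```text
[0.49409671 0.218942   0.18690131] -168.85791472026906 [0.00398276 0.00082514] [-0.37238159  0.00207446 -1.43051448] [ 0.0164586   0.04039233 -0.00574297] 0.1657610063204243
turn wz 0.2032 then shift [ 0.0523 -0.1894 -0.0333] | shift now-frame [ 0.0895 -0.1749 -0.0335] tilt [0.004  0.0008]
```

Run:
```python
from h import *
c=calibration("wrist")
for p in ([.50,.13,.16],[.50,.15,.16],[.47,.12,.14],[.52,.15,.17],[.50,.17,.14]):
  for yaw in (180,191):
    R=Rn.from_euler('z',np.radians(yaw)).as_matrix()@np.diag([1,-1,-1.])
    s=dict(tool_rot=Rn.from_matrix(R).as_quat(),tcp_pos=np.array(p));C=cam("wrist",s)
    print(p,yaw,[np.round(proj(C,X)).astype(int).tolist() for X in ([.656,.022,.07],[.696,.022,.084],[.576,.022,.076],[.526,.022,.008])])
plan([.50,.15,.16],np.radians(180))
```

```text
[0.5, 0.13, 0.16] 180 [[154, 334], [154, 374], [142, 272], [161, 198]]
[0.5, 0.13, 0.16] 191 [[125, 316], [117, 357], [126, 252], [156, 180]]
[0.5, 0.15, 0.16] 180 [[135, 334], [135, 374], [121, 272], [143, 198]]
[0.5, 0.15, 0.16] 191 [[105, 313], [97, 354], [104, 248], [137, 176]]
[0.47, 0.12, 0.14] 180 [[161, 373], [160, 415], [149, 313], [167, 230]]
[0.47, 0.12, 0.14] 191 [[124, 356], [116, 399], [125, 295], [156, 213]]
[0.52, 0.15, 0.17] 180 [[137, 311], [136, 352], [123, 248], [144, 178]]
[0.52, 0.15, 0.17] 191 [[110, 290], [103, 331], [110, 224], [142, 157]]
[0.5, 0.17, 0.14] 180 [[107, 350], [106, 394], [88, 286], [116, 204]]
[0.5, 0.17, 0.14] 191 [[73, 325], [64, 369], [67, 256], [110, 178]]
turn wz 0.1945 then shift [-0.0058 -0.0689  0.0269] | shift now-frame [ 0.0076 -0.0688  0.0269] tilt [0.004  0.0008]
```

Call:
apply_moves:
  plan:
    - [-0.008,-0.0216,0.006,0,0,0,1]
    - [-0.008,-0.0216,0.006,0,0,0,1]
    - [-0.008,-0.0216,0.005,0,0,0,1]
    - [0,0,0,0,0,0,1]
    - [0,0,0,0,0,0,1]

```text
t: 5.03
tcp_pos: [0.5282, 0.1601, 0.1674]
tool_rot: [-0.097, 0.995, 0.0, -0.001]
force: [0.3, 0.1, -1.1]
finger_gap: 0.164
gripper_force: 48.8
```

Run:
```python
from h import *
s=sense();print(s["tcp_pos"])
im=snapshot("wrist");cv2.imwrite("pics/w2.png",im[...,::-1]);np.save("w2.npy",{k:s[k] for k in("tcp_pos","tool_rot")},allow_pickle=True)
cv2.imwrite("pics/w2c.png",cv2.resize(im[130:380,40:290,::-1],(600,600),interpolation=cv2.INTER_CUBIC))
```

```text
[0.52818983 0.16011616 0.16741382]
```

View pics/w2c.png

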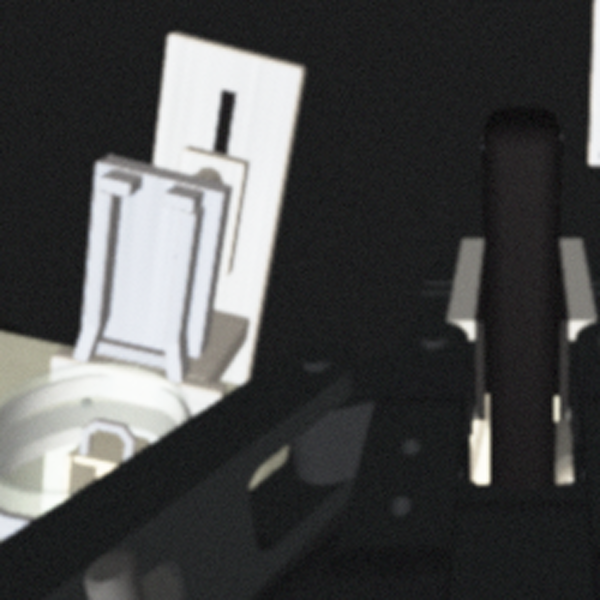

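The crop shows the foot front corners at crop (170,33) and (304,66), and the lugs at (122,183) and (187,197). The sill is at about (138,350), and the boat loop inside the mouth is at about (107,440), with its front bar at v≈425.

Run:
```python
from h import *
s=np.load("w2.npy",allow_pickle=True).item();C=cam("wrist",s)
f=lambda u,v,z:np.round(ray(C,(40+u/2.4,130+v/2.4),z),4)
for n,u,v,z in [("footL",170,33,.008),("footR",304,66,.008),("footRback",245,380,.008),
 ("lugL innerface top-left",104,186,.076),("lugL in top-right",126,195,.076),("lugR in topL",172,206,.076),("lugR in topR",200,211,.076),
 ("slotL outer",140,173,.076),("slotR outer",170,184,.076),("sill L",103,346,.069),("sill R",170,356,.069),("cradle outer L top",98,160,.075),("cradle outerR",228,183,.075),
 ("curbLinner back",105,335,.075),("loop front mid",107,425,.086),("loopL",85,440,.086),("loopR",131,445,.086)]:
    print(n,f(u,v,z))
```

```text
footL [ 0.5256 -0.0011  0.008 ]
footR [0.529  0.0596 0.008 ]
footRback [0.7059 0.0447 0.008 ]
lugL innerface top-left [0.5712 0.0096 0.076 ]
lugL in top-right [0.5733 0.0178 0.076 ]
lugR in topL [0.5745 0.0349 0.076 ]
lugR in topR [0.5745 0.0454 0.076 ]
slotL outer [0.5633 0.0227 0.076 ]
slotR outer [0.5656 0.0339 0.076 ]
sill L [0.6484 0.0054 0.069 ]
sill R [0.648  0.0332 0.069 ]
cradle outer L top [0.5616 0.0068 0.075 ]
cradle outerR [0.5615 0.0548 0.075 ]
curbLinner back [0.638  0.0097 0.075 ]
loop front mid [0.6722 0.0171 0.086 ]
loopL [0.6816 0.0082 0.086 ]
loopR [0.6806 0.0268 0.086 ]
```

Run:
```python
import cv2
im=cv2.imread("pics/w2.png")
a=cv2.resize(im[285:355,40:115],(750,700),interpolation=cv2.INTER_CUBIC)[:600]
cv2.imwrite("pics/w2d.png",a)
```

```text
(no output)
```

View pics/w2d.png

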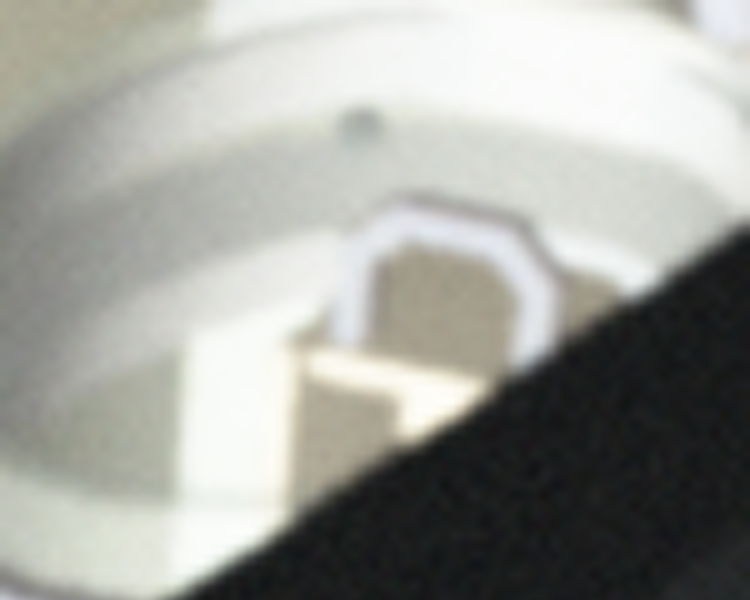

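The zoomed view shows the loop's outer front edge at crop (430,200), the inner front edge at (440,245), and the side inner edges at (370,310) and (517,310). The boat's front rim is at v≈345–375.

```bash
cat >> h.py <<'E'
YF=np.radians(-4.6);OF=np.array([.6569,.0189,0.]);RF=Rn.from_euler('z',YF).as_matrix()
w2f=lambda p:RF.T@(np.asarray(p)-OF)
f2w=lambda p:OF+RF@np.asarray(p)
def hook(s=None,h0=None):
    # hook tip in furnace frame from tcp (grasp point at hook origin + goff along hook x)
    p,y,R=tool(s);goff=G
    o=p-.019*R[:,2]*1.0 + R[:,0]*goff   # hook x = -tool x ; grasp ahead of origin by goff -> origin = grasp + toolx*goff
    o[2]+=DZ
    tip=o-R[:,0]*.120+R[:,2]*.0265
    return o,tip
G=0.0;DZ=0.0
E
python3 - <<'E'
from h import *
s=np.load("w2.npy",allow_pickle=True).item();C=cam("wrist",s)
f=lambda u,v,z:ray(C,(40+u/10,285+v/10),z)
for n,u,v,z in [("out front",430,200,.084),("in front",440,245,.086),("inL",370,310,.086),("inR",517,310,.086),("boat rimL",290,345,.088),("boat rimR",490,380,.088)]:
    p=f(u,v,z);print(n,np.round(p,4),np.round(w2f(p)*1e3,1))
o,t=hook(s);print("hook",o,t)
im=cv2.imread("pics/w2.png");print("proj handle ends",[np.round(proj(C,o-tool(s)[2][:,0]*d+np.array([0,0,.009])),1) for d in(-.045,.045)])
g=cv2.cvtColor(im,cv2.COLOR_BGR2GRAY);print(g[165:190,257].tolist())
E
```

```text
out front [0.672  0.0144 0.084 ] [15.4 -3.3 84. ]
in front [0.6753 0.0165 0.086 ] [18.5 -0.9 86. ]
inL [0.6847 0.0098 0.086 ] [28.4 -6.9 86. ]
inR [0.6818 0.024  0.086 ] [24.4  7.1 86. ]
boat rimL [0.6884 0.0032 0.088 ] [ 32.7 -13.1  88. ]
boat rimR [0.689  0.0226 0.088 ] [31.7  6.3 88. ]
hook [0.52823255 0.16011222 0.18641377] [0.64591737 0.18327347 0.15965394]
proj handle ends [array([256.2, 185.1]), array([256.3, 348.1])]
[28, 28, 30, 31, 22, 27, 30, 29, 33, 22, 20, 18, 13, 16, 19, 16, 20, 17, 23, 21, 27, 29, 33, 29, 31]
```

```bash
cat >> h.py <<'E'
DZ=-.001
def go(tipf,yaw=YF+np.pi):
    s=sense();p,y0,R=tool(s);o,t=hook(s);dy=(yaw-y0+np.pi)%(2*np.pi)-np.pi
    D=Rn.from_euler('z',dy).as_matrix();t1=p+D@(t-p)
    print("tip_f mm",np.round(w2f(t)*1e3,1),"turn wz",round(-dy,4),"shift",np.round((D@R).T@(f2w(tipf)-t1),4),"F",np.round(s["force"],1),"Ff",np.round(RF.T@s["force"],2),"t",round(s["t"],2))
E
python3 - <<'E'
from h import *
go([-.04,0,.15])
E
```

```text
tip_f mm [-24.1 163.3 159. ] turn wz 0.2751 shift [ 0.0204 -0.1307  0.009 ] F [-0.5 -1.  -1.9] Ff [-0.38 -1.04 -1.9 ] t 5.08
```

Call:
apply_moves:
  plan:
    - [0,0,0,0,0,0.1376,1]
    - [0,0,0,0,0,0.1375,1]
    - [0.0051,-0.0327,0.0022,0,0,0,1]
    - [0.0051,-0.0327,0.0023,0,0,0,1]
    - [0.0051,-0.0327,0.0022,0,0,0,1]
    - [0.0051,-0.0326,0.0023,0,0,0,1]
    - [0,0,0,0,0,0,1]
    - [0,0,0,0,0,0,1]

```text
t: 6.08
tcp_pos: [0.4984, 0.032, 0.1593]
tool_rot: [0.04, 0.999, 0.0, 0.0]
force: [0.0, -0.4, -1.4]
finger_gap: 0.165
gripper_force: 49.1
```

Run:
```python
from h import *
go([-.04,0,.094])
s=sense();C=cam("wrist",s);im=snapshot("wrist");cv2.imwrite("pics/w3.png",im[...,::-1])
o,t=hook(s);print(proj(C,o),proj(C,t),proj(C,f2w([.0254,0,.086])),proj(C,f2w([-.085,0,.076])))
```

```text
tip_f mm [-39.    0.4 150.9] turn wz 0.0001 shift [ 0.001  -0.0004  0.0569] F [ 0.  -0.4 -1.4] Ff [ 0.04 -0.4  -1.37] t 6.08
[256.73598022 263.47740721] [256.80016475 384.49344944] [256.46410489 368.54264873] [256.45171465 270.73662029]
```

View pics/w3.png

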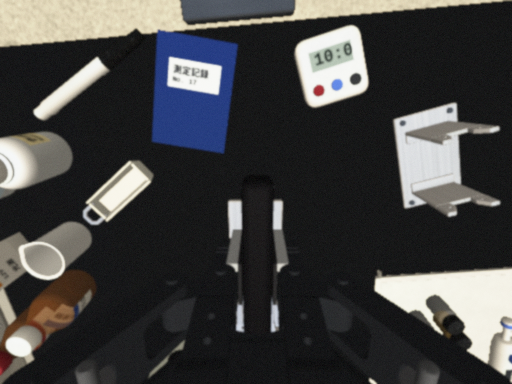

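The picture shows the handle held straight at column ≈257, with the furnace hidden behind the gripper and no bystander nearby. Next I lower the hook and go in.

Call:
apply_moves:
  plan:
    - [0.0005,-0.0004,0.02,0,0,0,1]
    - [0.0005,0,0.02,0,0,0,1]
    - [0,0,0.0169,0,0,0,1]
    - [0,0,0,0,0,0,1]
    - [-0.01,0,0,0,0,0,1]
    - [-0.01,0,0,0,0,0,1]
    - [-0.01,0,0,0,0,0,1]
    - [0,0,0,0,0,0,1]

```text
t: 7.12
tcp_pos: [0.5289, 0.0281, 0.1026]
tool_rot: [0.04, 0.999, -0.0, 0.001]
force: [0.3, -0.2, -0.5]
finger_gap: 0.167
gripper_force: 49.1
```

Run:
```python
from h import *
go([.0254,0,.094])
for n in("side","top"):
    im=snapshot(n);cv2.imwrite(f"pics/{n}1.png",im[...,::-1])
o,t=hook();print([np.round(proj(cam(n),t),1) for n in("side","top")],[np.round(proj(cam(n),f2w([0,0,.135])),1) for n in("side","top")])
a=cv2.imread("pics/side1.png")[150:240,230:350];b=cv2.imread("pics/top1.png")[120:210,195:315]
cv2.imwrite("pics/c1.png",np.vstack([cv2.resize(q,(400,300),interpolation=cv2.INTER_CUBIC) for q in(a,b)]))
```

```text
tip_f mm [-8.3 -1.1 94.4] turn wz -0.0004 shift [-0.0337  0.0011  0.0005] F [ 0.3 -0.2 -0.5] Ff [ 0.31 -0.15 -0.47] t 7.12
[array([278.5, 187.3]), array([242.3, 155.2])] [array([283. , 171.8]), array([241.7, 148.6])]
```

View pics/c1.png

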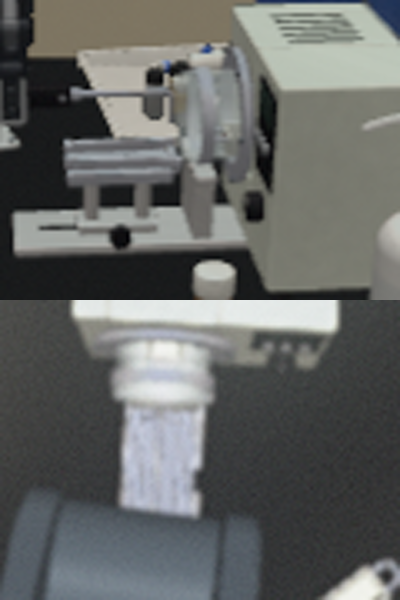

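The hook's rod is level at the mouth at about mid-height (side crop (170,92)), clear of the rim. Going in.

Call:
apply_moves:
  plan:
    - [-0.008,0.0005,0,0,0,0,1]
    - [-0.008,0.0006,0,0,0,0,1]
    - [-0.008,0,0.0005,0,0,0,1]
    - [-0.007,0,0,0,0,0,1]
    - [-0.0027,0,0,0,0,0,1]
    - [0,0,0,0,0,0,1]
    - [0,0,0,0,0,0,1]

```text
t: 8.1
tcp_pos: [0.5605, 0.0269, 0.1016]
tool_rot: [0.04, 0.999, 0.0, -0.0]
force: [-0.0, 0.0, -1.5]
finger_gap: 0.168
gripper_force: 49.1
```

Run:
```python
from h import *
go([.0254,0,.088])
```

```text
tip_f mm [23.2  0.2 93. ] turn wz -0.0003 shift [-0.0022 -0.0003  0.005 ] F [-0.   0.  -1.5] Ff [-0.04  0.03 -1.52] t 8.1
```

Call:
apply_moves:
  plan:
    - [-0.002,0,0,0,0,0,1]
    - [0,0,0.002,0,0,0,1]
    - [0,0,0.002,0,0,0,1]
    - [0,0,0.002,0,0,0,1]
    - [0,0,0.002,0,0,0,1]
    - [0,0,0.0015,0,0,0,1]
    - [0,0,0,0,0,0,1]

```text
t: 8.98
tcp_pos: [0.5628, 0.0267, 0.092]
tool_rot: [0.04, 0.999, 0.0, -0.0]
force: [-0.7, 0.2, -1.3]
finger_gap: 0.168
gripper_force: 49.1
```

Run:
```python
from h import *
go([.0254,0,.0755])
```

```text
tip_f mm [25.6  0.2 83.5] turn wz -0.0003 shift [ 0.0002 -0.0002  0.008 ] F [-0.7  0.2 -1.3] Ff [-0.67  0.1  -1.28] t 8.97
```

Call:
apply_moves:
  plan:
    - [0,0,0.002,0,0,0,1]
    - [0,0,0.002,0,0,0,1]
    - [0,0,0.002,0,0,0,1]
    - [0,0,0.002,0,0,0,1]
    - [0,0,0,0,0,0,1]

```text
t: 9.6
tcp_pos: [0.5628, 0.0267, 0.084]
tool_rot: [0.04, 0.999, 0.0, -0.0]
force: [-0.4, 0.4, -1.9]
finger_gap: 0.165
gripper_force: 49.1
```

Run:
```python
from h import *
go([.0254,0,.0755])
```

```text
tip_f mm [25.5  0.2 75.4] turn wz -0.0003 shift [ 0.0001 -0.0002 -0.0001] F [-0.4  0.4 -1.9] Ff [-0.42  0.32 -1.9 ] t 9.6
```

Call:
apply_moves:
  plan:
    - [0.002,0,0,0,0,0,1]
    - [0.002,0,0,0,0,0,1]
    - [0.002,0,0,0,0,0,1]
    - [0.002,0,0,0,0,0,1]
    - [0.002,0,0,0,0,0,1]
    - [0.002,0,0,0,0,0,1]
    - [0,0,0,0,0,0,1]

```text
t: 10.48
tcp_pos: [0.5507, 0.0277, 0.0842]
tool_rot: [0.04, 0.999, 0.0, -0.0]
force: [0.3, 0.3, -1.8]
finger_gap: 0.162
gripper_force: 49.1
```

Run:
```python
from h import *
go([.0254,0,.0755])
```

```text
tip_f mm [13.4  0.2 75.7] turn wz -0.0003 shift [-0.012  -0.0002  0.0002] F [ 0.3  0.3 -1.8] Ff [ 0.29  0.33 -1.77] t 10.47
```

Call:
apply_moves:
  plan:
    - [0.003,0,0,0,0,0,1]
    - [0.003,0,0,0,0,0,1]
    - [0.003,0,0,0,0,0,1]
    - [0.003,0,0,0,0,0,1]
    - [0.003,0,0,0,0,0,1]
    - [0.003,0,0,0,0,0,1]
    - [0.003,0,0,0,0,0,1]
    - [0.003,0,0,0,0,0,1]

```text
t: 11.48
tcp_pos: [0.5268, 0.0296, 0.0842]
tool_rot: [0.04, 0.999, 0.0, 0.0]
force: [0.1, -0.7, -1.0]
finger_gap: 0.165
gripper_force: 49.1
```

Call:
apply_moves:
  plan:
    - [0.003,0,0.0005,0,0,0,1]
    - [0.003,0,0.0005,0,0,0,1]
    - [0.003,0,0.0005,0,0,0,1]
    - [0.003,0,0.0005,0,0,0,1]
    - [0.003,0,0.0005,0,0,0,1]
    - [0.003,0,0.0005,0,0,0,1]
    - [0.003,0,0,0,0,0,1]
    - [0.003,0,0,0,0,0,1]

```text
t: 12.48
tcp_pos: [0.5029, 0.0315, 0.0812]
tool_rot: [0.04, 0.999, -0.0, -0.0]
force: [-0.2, -0.6, -0.8]
finger_gap: 0.167
gripper_force: 49.1
```

Run:
```python
from h import *
go([-.08,.001,.0725])
im=cv2.imread;a=snapshot("side")[150:240,230:350,::-1];b=snapshot("top")[120:210,195:315,::-1]
cv2.imwrite("pics/c2.png",np.vstack([cv2.resize(q,(400,300),interpolation=cv2.INTER_CUBIC) for q in(a,b)]))
```

```text
tip_f mm [-34.5   0.2  72.7] turn wz -0.0004 shift [0.0455 0.0008 0.0002] F [-0.2 -0.6 -0.8] Ff [-0.1  -0.58 -0.8 ] t 12.47
```

View pics/c2.png

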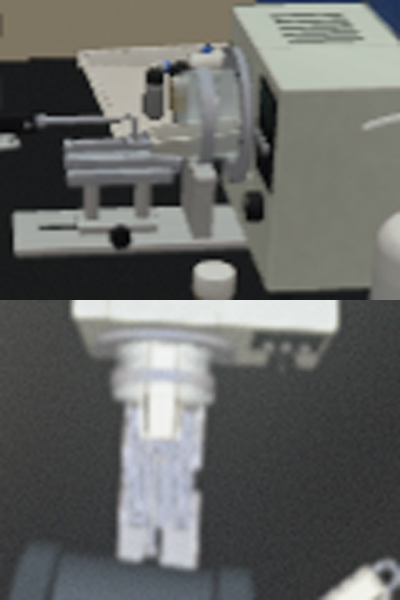

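The boat follows the hook. Its nose is out of the mouth at top crop (159,440), and the slot between the lugs lies ahead at (157,545).

Call:
apply_moves:
  plan:
    - [0.003,0,0,0,0,0,1]
    - [0.003,0,0,0,0,0,1]
    - [0.003,0,0,0,0,0,1]
    - [0.003,0,0,0,0,0,1]
    - [0.003,0,0,0,0,0,1]
    - [0.003,0,0,0,0,0,1]
    - [0.003,0,0,0,0,0,1]
    - [0.003,0,0,0,0,0,1]

```text
t: 13.58
tcp_pos: [0.479, 0.0335, 0.0812]
tool_rot: [0.04, 0.999, -0.0, -0.0]
force: [0.0, 0.3, -1.1]
finger_gap: 0.166
gripper_force: 49.1
```

Call:
apply_moves:
  plan:
    - [0.0025,0,0,0,0,0,1]
    - [0.0025,0,0,0,0,0,1]
    - [0.0025,0,0,0,0,0,1]
    - [0.0025,0,0,0,0,0,1]
    - [0.0025,0,0,0,0,0,1]
    - [0.0025,0,0,0,0,0,1]
    - [0.0025,0,0,0,0,0,1]
    - [0.0025,0,0,0,0,0,1]

```text
t: 14.58
tcp_pos: [0.4593, 0.035, 0.0813]
tool_rot: [0.04, 0.999, -0.0, 0.0]
force: [1.4, -0.0, -2.1]
finger_gap: 0.163
gripper_force: 49.1
```

Run:
```python
from h import *
go([-.09,.0,.0725])
```

```text
tip_f mm [-78.3   0.2  72.8] turn wz -0.0003 shift [ 0.0117 -0.0002  0.0003] F [ 1.4 -0.  -2.1] Ff [ 1.37  0.08 -2.13] t 14.57
```

Call:
apply_moves:
  plan:
    - [0.0015,0,0,0,0,0,1]
    - [0.0015,0,0,0,0,0,1]
    - [0.0015,0,0,0,0,0,1]
    - [0.0015,0,0,0,0,0,1]
    - [0.001,0,0,0,0,0,1]
    - [0.001,0,0,0,0,0,1]
    - [0.001,0,0,0,0,0,1]

```text
t: 15.45
tcp_pos: [0.4504, 0.0358, 0.0813]
tool_rot: [0.04, 0.999, -0.0, 0.0]
force: [2.6, -0.7, -0.8]
finger_gap: 0.163
gripper_force: 49.1
```

Call:
apply_moves:
  plan:
    - [0.001,0,0,0,0,0,1]
    - [0.0005,0,0,0,0,0,1]
    - [0.0005,0,0,0,0,0,1]
    - [0.0005,0,0,0,0,0,1]

```text
t: 15.95
tcp_pos: [0.4478, 0.036, 0.0812]
tool_rot: [0.04, 0.999, -0.0, 0.0]
force: [1.1, -0.2, -0.5]
finger_gap: 0.164
gripper_force: 49.1
```

Call:
apply_moves:
  plan:
    - [0.0005,0,0,0,0,0,1]
    - [0.0005,0,0,0,0,0,1]
    - [0.0005,0,0,0,0,0,1]

```text
t: 16.32
tcp_pos: [0.4463, 0.0361, 0.0812]
tool_rot: [0.04, 0.999, -0.0, 0.0]
force: [2.7, 0.0, -0.8]
finger_gap: 0.166
gripper_force: 49.1
```

Run:
```python
from h import *
go([-.095,.0,.0725])
```

```text
tip_f mm [-91.3   0.2  72.7] turn wz -0.0003 shift [ 0.0037 -0.0002  0.0002] F [ 2.7  0.  -0.8] Ff [ 2.73  0.24 -0.78] t 16.32
```

Call:
apply_moves:
  plan:
    - [0.0005,0,0,0,0,0,1]
    - [0.0005,0,0,0,0,0,1]

```text
t: 16.58
tcp_pos: [0.4453, 0.0362, 0.0812]
tool_rot: [0.04, 0.999, -0.0, 0.0]
force: [2.0, 0.2, -0.7]
finger_gap: 0.167
gripper_force: 49.1
```

Call:
apply_moves:
  plan:
    - [0.0005,0,0,0,0,0,1]
    - [0.0005,0,0,0,0,0,1]
    - [0.0005,0,0,0,0,0,1]

```text
t: 16.95
tcp_pos: [0.4441, 0.0363, 0.0812]
tool_rot: [0.04, 0.999, -0.0, 0.0]
force: [3.2, 0.5, -0.9]
finger_gap: 0.165
gripper_force: 49.1
```

Call:
apply_moves:
  plan:
    - [0.0005,0,0,0,0,0,1]
    - [0,0,0,0,0,0,1]

```text
t: 17.2
tcp_pos: [0.444, 0.0362, 0.0813]
tool_rot: [0.04, 0.999, -0.0, 0.001]
force: [4.1, 0.2, -1.0]
finger_gap: 0.164
gripper_force: 49.0
```

Run:
```python
from h import *
go([-.095,.0,.0725])
C=cam("side");im=snapshot("side");cv2.imwrite("pics/s3.png",im[...,::-1])
a=im[170:225,235:310,::-1];cv2.imwrite("pics/c3.png",cv2.resize(a,(750,550),interpolation=cv2.INTER_CUBIC))
```

```text
tip_f mm [-93.6   0.2  73. ] turn wz -0.0003 shift [ 0.0014 -0.0002  0.0005] F [ 4.1  0.2 -1. ] Ff [ 4.04  0.52 -1.03] t 17.2
```

Call:
apply_moves:
  plan:
    - [-0.0015,0,0,0,0,0,1]
    - [-0.0015,0,0,0,0,0,1]
    - [-0.0015,0,0,0,0,0,1]
    - [0,0,0,0,0,0,1]

```text
t: 17.75
tcp_pos: [0.4469, 0.0361, 0.081]
tool_rot: [0.04, 0.999, 0.0, -0.001]
force: [-0.1, 0.0, -0.2]
finger_gap: 0.165
gripper_force: 49.1
```

Run:
```python
from h import *
go([-.089,.0,.0725])
im=snapshot("side");g0=cv2.imread("pics/s3.png")[...,::-1]
d=np.abs(im.astype(int)-g0).sum(2)[170:225,260:310];print(d.max(),(d>60).sum())
```

```text
tip_f mm [-90.8   0.3  72.2] turn wz -0.0002 shift [-0.0018 -0.0003 -0.0003] F [-0.1  0.  -0.2] Ff [-0.13  0.04 -0.21] t 17.75
185 28
```

Call:
apply_moves:
  plan:
    - [-0.0015,0,0,0,0,0,1]
    - [0,0,0,0,0,0,1]
    - [0,0,-0.003,0,0,0,1]
    - [0,0,-0.003,0,0,0,1]
    - [0,0,-0.004,0,0,0,1]
    - [0,0,0,0,0,0,1]

```text
t: 18.55
tcp_pos: [0.4496, 0.0358, 0.0916]
tool_rot: [0.04, 0.999, -0.0, 0.0]
force: [0.2, -0.0, -1.7]
finger_gap: 0.165
gripper_force: 49.1
```

Run:
```python
from h import *
go([-.095,.163,.2])
```

```text
tip_f mm [-88.    0.2  83.3] turn wz -0.0003 shift [ 0.0069  0.1628 -0.1168] F [ 0.2 -0.  -1.7] Ff [ 0.21  0.01 -1.73] t 18.55
```

Call:
apply_moves:
  plan:
    - [0,0,-0.01,0,0,0,1]
    - [0,0,-0.022,0,0,0,1]
    - [0,0,-0.022,0,0,0,1]
    - [0,0,-0.022,0,0,0,1]
    - [0,0.035,0,0,0,0,1]
    - [0,0.035,0,0,0,0,1]
    - [-0.034,0.03,0,0,0,0,1]
    - [-0.034,0.03,0,0,0,0,1]

```text
t: 19.55
tcp_pos: [0.528, 0.161, 0.1679]
tool_rot: [0.04, 0.999, -0.0, 0.0]
force: [0.2, -0.3, -1.5]
finger_gap: 0.166
gripper_force: 49.1
```

Call:
apply_moves:
  plan:
    - [0,0,0,0,0,-0.1376,1]
    - [0,0,0,0,0,-0.1375,1]
    - [0,0,0,0,0,0,1]
    - [0,0,0,0,0,0,1]

```text
t: 20.05
tcp_pos: [0.5273, 0.1599, 0.1674]
tool_rot: [-0.096, 0.995, -0.0, -0.0]
force: [-0.6, 0.0, -1.2]
finger_gap: 0.163
gripper_force: 49.2
```

Run:
```python
from h import *
s=sense();print(s["tcp_pos"],np.degrees(tool(s)[1]));im=snapshot("wrist");cv2.imwrite("pics/w4.png",im[...,::-1])
cv2.imwrite("pics/w4c.png",cv2.resize(im[160:330,40:170,::-1],(459,600),interpolation=cv2.INTER_CUBIC))
```

```text
[0.52732736 0.15988037 0.16743662] -168.97250634345954
```

View pics/w4c.png

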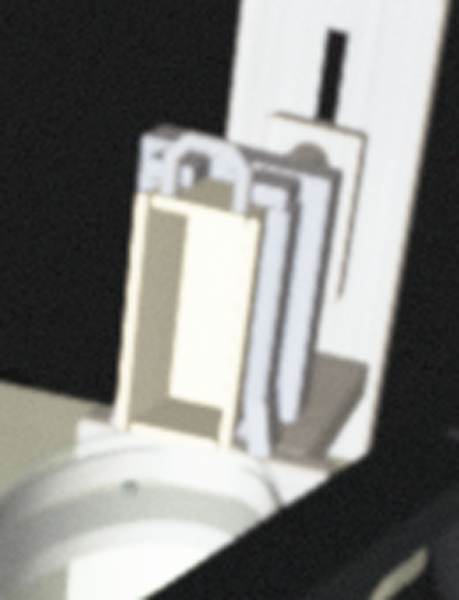

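The boat lies in the cradle up to the lugs, with rim corners at crop (135,195), (260,218), (118,430) and (235,445). I check the level from its apparent length.

Run:
```python
from h import *
C=cam("wrist");k=600/170
f=lambda u,v,z=.084:w2f(ray(C,(40+u/k,160+v/k),z))*1e3
P=[f(*p) for p in((135,195),(260,218),(118,430),(235,445))]
print(np.round(P,1));print([np.linalg.norm(P[2]-P[0]),np.linalg.norm(P[3]-P[1]),np.linalg.norm(P[1]-P[0]),np.linalg.norm(P[3]-P[2])])
print("tail if high:",np.round([f(118,430,.087),f(235,445,.087)],1))
im=cv2.imread("pics/w4.png");g=cv2.cvtColor(im,cv2.COLOR_BGR2GRAY).astype(int)
# dark/bright transitions down a column through the tail rim, loop
for u in (150,200): c=40+int(u/k);print(u,[(r,g[r,c]) for r in range(272,300)])
```

```text
[[-81.3 -16.   84. ]
 [-83.4  14.7  84. ]
 [ -9.9 -15.1  84. ]
 [-13.6  16.   84. ]]
[np.float64(71.43583073150606), np.float64(69.8425581616831), np.float64(30.739152944315688), np.float64(31.230152621852216)]
tail if high: [[-12.7 -13.4  87. ]
 [-16.3  17.2  87. ]]
150 [(272, np.int64(166)), (273, np.int64(169)), (274, np.int64(168)), (275, np.int64(161)), (276, np.int64(154)), (277, np.int64(154)), (278, np.int64(151)), (279, np.int64(162)), (280, np.int64(192)), (281, np.int64(239)), (282, np.int64(249)), (283, np.int64(249)), (284, np.int64(247)), (285, np.int64(245)), (286, np.int64(235)), (287, np.int64(233)), (288, np.int64(240)), (289, np.int64(244)), (290, np.int64(245)), (291, np.int64(244)), (292, np.int64(245)), (293, np.int64(244)), (294, np.int64(242)), (295, np.int64(235)), (296, np.int64(227)), (297, np.int64(219)), (298, np.int64(210)), (299, np.int64(206))]
200 [(272, np.int64(251)), (273, np.int64(241)), (274, np.int64(202)), (275, np.int64(162)), (276, np.int64(152)), (277, np.int64(154)), (278, np.int64(153)), (279, np.int64(152)), (280, np.int64(152)), (281, np.int64(155)), (282, np.int64(159)), (283, np.int64(190)), (284, np.int64(237)), (285, np.int64(249)), (286, np.int64(250)), (287, np.int64(250)), (288, np.int64(249)), (289, np.int64(249)), (290, np.int64(250)), (291, np.int64(250)), (292, np.int64(249)), (293, np.int64(249)), (294, np.int64(249)), (295, np.int64(250)), (296, np.int64(249)), (297, np.int64(247)), (298, np.int64(238)), (299, np.int64(223))]
```

Run:
```python
from h import *
plan([.4937,.2190,.12],np.radians(-168.855))
```

```text
turn wz -0.0017 then shift [0.0216 0.0645 0.0474] | shift now-frame [0.0217 0.0645 0.0474] tilt [ 0. -0.]
```

Call:
apply_moves:
  plan:
    - [0.0072,0.0215,0,0,0,-0.0017,1]
    - [0.0072,0.0215,0,0,0,0,1]
    - [0.0072,0.0215,0,0,0,0,1]
    - [0,0,0.0237,0,0,0,1]
    - [0,0,0.0237,0,0,0,1]
    - [0,0,0,0,0,0,1]
    - [0,0,0,0,0,0,1]

```text
t: 20.98
tcp_pos: [0.4944, 0.219, 0.1205]
tool_rot: [-0.098, 0.995, 0.0, 0.001]
force: [0.1, -0.9, -1.5]
finger_gap: 0.166
gripper_force: 49.2
```

Run:
```python
from h import *
plan([.4937,.2190,.0415],np.radians(-168.855))
```

```text
turn wz 0.001 then shift [0.0008 0.0001 0.079 ] | shift now-frame [0.0008 0.0001 0.079 ] tilt [0.0011 0.0002]
```

Call:
apply_moves:
  plan:
    - [0.0004,0.0001,0.02,0,0,0.001,1]
    - [0.0004,0,0.02,0,0,0,1]
    - [0,0,0.015,0,0,0,1]
    - [0,0,0.006,0,0,0,1]
    - [0,0,0.005,0,0,0,1]
    - [0,0,0.005,0,0,0,1]
    - [0,0,0.003,0,0,0,1]
    - [0,0,0,0,0,0,1]

```text
t: 21.98
tcp_pos: [0.493, 0.219, 0.0457]
tool_rot: [-0.097, 0.995, -0.0, -0.0]
force: [-0.7, -0.5, -1.3]
finger_gap: 0.163
gripper_force: 49.2
```

Run:
```python
from h import *
plan([.4937,.2190,.0415],np.radians(-168.855));print(sense()["force"],sense()["ft_torque"])
```

```text
turn wz 0.0007 then shift [-0.0007 -0.0001  0.0042] | shift now-frame [-0.0007 -0.0001  0.0042] tilt [-0.0001 -0.    ]
[-0.72228864 -0.54958849 -1.29530117] [-0.05121258 -0.02834645  0.00757859]
```

Call:
apply_moves:
  plan:
    - [-0.0007,0,0.002,0,0,0,1]
    - [0,0,0.0015,0,0,0,1]
    - [0,0,0.0007,0,0,0,1]
    - [0,0,0,0,0,0,1]

```text
t: 22.48
tcp_pos: [0.4936, 0.2191, 0.0416]
tool_rot: [-0.097, 0.995, -0.0, -0.0]
force: [0.1, 0.2, -0.8]
finger_gap: 0.166
gripper_force: 49.2
```

Run:
```python
from h import *
plan([.4937,.2190,.0415],np.radians(-168.855));print(sense()["force"],sense()["ft_torque"])
```

```text
turn wz 0.0007 then shift [-0.     -0.0001  0.0001] | shift now-frame [-0.     -0.0001  0.0001] tilt [-0.0001 -0.    ]
[ 0.10407237  0.23931808 -0.84832401] [-0.00916132  0.04997012  0.02969334]
```

Call:
apply_moves:
  plan:
    - [0,0,0.0005,0,0,0,1]
    - [0,0,0,0,0,0,1]
    - [0,0,0,0,0,0,0.5]
    - [0,0,0,0,0,0,0]
    - [0,0,0,0,0,0,-0.5]
    - [0,0,0,0,0,0,-0.5]
    - [0,0,0,0,0,0,-0.5]
    - [0,0,0,0,0,0,-0.5]

```text
t: 23.48
tcp_pos: [0.4937, 0.2191, 0.0411]
tool_rot: [-0.097, 0.995, -0.0, -0.0]
force: [0.3, -0.5, -0.1]
finger_gap: 0.751
gripper_force: 0.0
```

Call:
apply_moves:
  plan:
    - [0,0,-0.01,0,0,0,-0.5]
    - [0,0,-0.02,0,0,0,-0.5]
    - [0,0,-0.04,0,0,0,-0.5]
    - [0,0,-0.04,0,0,0,-0.5]
    - [0,0,-0.04,0,0,0,-0.5]
    - [0,0,0,0,0,0,-0.5]
    - [0,0,0,0,0,0,-0.5]

```text
t: 24.35
tcp_pos: [0.4931, 0.219, 0.1912]
tool_rot: [-0.097, 0.995, -0.0, -0.0]
force: [-0.3, -0.6, -0.3]
finger_gap: 0.749
gripper_force: 0.0
```

Run:
```python
from h import *
s=sense();C=cam("wrist",s);print(s["tcp_pos"],s["finger_gap"],s["force"],s["t"])
im=snapshot("wrist");cv2.imwrite("pics/w5.png",im[...,::-1]);g=cv2.cvtColor(im,cv2.COLOR_RGB2GRAY)
u,v=np.round(proj(C,[.493,.2193,.068])).astype(int);P=[]
for r in range(v-24,v+20,4):
    a=b=u
    while g[r,a-1]<80:a-=1
    while g[r,b+1]<80:b+=1
    P.append([(a+b)/2,r,b-a+1])
print(u,v,P)
Q=[ray(C,p[:2],.068) for p in P if p[2]<20];Q=np.array(Q)
c=np.polyfit(Q[:,0],Q[:,1],1);print("yaw",np.degrees(np.arctan(c[0])),"y at .493",np.polyval(c,.493))
for p in ([.4478,.21138,.068],[.5353,.22825,.068]):
    q=np.round(proj(C,p)).astype(int);print(q,g[q[1]-12:q[1]+12,q[0]].tolist())
b=cv2.imread("pics/top0.png")[165:250,140:225].astype(int);t=snapshot("top")[...,::-1]
cv2.imwrite("pics/top5.png",t)
```

```text
[0.49313375 0.21899762 0.19122865] 0.7493911717196925 [-0.31272733 -0.63188591 -0.29088905] 24.35
257 183 [[np.float64(257.0), 159, np.int64(13)], [np.float64(257.0), 163, np.int64(13)], [np.float64(257.0), 167, np.int64(13)], [np.float64(257.0), 171, np.int64(13)], [np.float64(257.0), 175, np.int64(13)], [np.float64(257.0), 179, np.int64(13)], [np.float64(257.0), 183, np.int64(13)], [np.float64(257.0), 187, np.int64(13)], [np.float64(257.0), 191, np.int64(13)], [np.float64(257.0), 195, np.int64(13)], [np.float64(257.0), 199, np.int64(15)]]
yaw 11.197903122773006 y at .493 0.2192080422301218
[258 136] [29, 97, 190, 227, 232, 231, 230, 230, 231, 230, 225, 197, 123, 50, 22, 25, 29, 34, 35, 35, 36, 38, 35, 37]
[258 223] [27, 31, 23, 27, 27, 27, 27, 32, 28, 25, 31, 88, 159, 198, 205, 203, 197, 195, 198, 199, 198, 201, 199, 198]
```

```bash
python3 -c "
from station import *
print(sign_off())"
```

```text
the job is handed in; nothing more can be done
None
```

The job is handed in: I drew the boat out gently (about 4 N at most in the readings, taken at the end of each move) until it stopped against the lugs, where it measures level in the recess. The hook is back in both slots of its stand as it lay, and the arm is clear of everything.

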